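# Turn the proud volume knob home on the test panel

## Robot

A 6-joint arm with a two-finger parallel gripper is mounted at the origin on the work surface. World frame = base frame: x ahead of the robot, y to its left, z up, the work surface at z = 0. Lengths are in mm, angles in degrees, forces in N, time in s.
With the tool pointing down it reaches from about 350 to 850 mm from the base axis. Payload 8.1 kg.
Tool frame: the origin (TCP) lies midway between the tips of the shut fingers; the grasp point (between the pads) lies 19 mm behind it (r.grip_depth is the distance from the TCP to the grasp point, in mm); z points along the fingers, y is the direction in which the jaws open and shut (so a half turn about z gives the same grasp; the last joint's range is limited). The gripper opens to 85 mm and grips with 20 to 120 N. Pads are 22 mm wide; open, the fingers measure 114 mm over their backs; the gripper's body (76 mm by 85 mm) begins 54 mm behind the grasp point. The pads swing forward as they close: fully open they stand 13 mm farther back than shut.
Start: joints at [-80.122, 7.471, 85.268, -0, 87.261, -4.893], TCP at [152.993, -580.171, 231.292] pointing down, gripper open.
Joint ranges: [-169.43, 169.43], [-51.17, 129.36], [1.28, 143.12], [-76.62, 256.62], [0, 156.53], [-152.29, 152.29]. Speed limits (degrees/s): [136.94, 136.94, 159.86, 180, 180, 180].

## Interface

Orientations are given as [roll, pitch, yaw] about the fixed x, y, z axes, in that order (R = Rz(yaw) Ry(pitch) Rx(roll)).
In Python, from bench import r, imaging gives the robot as it stands.
- The arm moves only by the shell command python3 -m creep 'ROWS' [FORCE]. ROWS is text: rows parted by semicolons, each of 7 numbers parted by spaces: the shift along the tool's x, y, z in cm, then the turn, a rotation vector about the tool's x, y, z in degrees, then the finger opening in cm, from 0 to 8.54. In form: dx dy dz ax ay az gripper; .... A call has 1 to 20 rows; each row is the pose to reach, as a shift and turn from the pose measured when the call began, along the tool's axes at that moment; what a row does not reach only later rows make up. A row lasts 1/10 s, in which the tool goes at most 50 mm and 8.59 degrees, less where a joint would pass 70% of its speed; a pose out of reach is approached as far as the arm can. A call with a gripper value outside its range is refused whole. The fingers move at their own pace and stop on an object; FORCE is the grip in N (left out, the last holds). Time passes only in rows, so rows that repeat a pose let the fingers close. It gives the time, the measured TCP pose, the force and the opening at its end, in the units of the state.
- r.sense(): the state, without advancing time (a new reading comes with each control period).
- imaging.snapshot(name): name is "scene" or "top"; returns the picture (400x640x3 uint8, red, green, blue); there is no depth.
- imaging.camera_info(name): a dict with "camera_matrix" (3x3 intrinsics, pixels), "k1" (the pictures are not rectified: a ray, as slopes to the right and down, at radius r is drawn at 1 + k1 r^2 times it, then the intrinsics apply), "R" (3x3) and "t" (3): a world point X has camera coordinates R X + t. Camera axes: x right, y down, z forward; pixel columns grow to the right and rows downward; lengths in mm; the calibration is good to about 2 mm. A picture is of the moment at which its call begins. camera_info takes no time and is no camera call.
- r.hand_in(): hands the job in, once; it reports no verdict.
The state is a dict: "time": time; "joint_pos": joint angles; "qd": joint speeds; "joint_efforts": joint torques, N m; "tool_pos": TCP position; "tcp_rot": TCP orientation; "ft_force": force on the tool from outside, world axes, zero at the start; "wrist_torque": the same for the moment, N m; "finger_gap": finger opening in mm.
Only numpy, scipy, OpenCV 4.12 (cv2) and the standard library are available. Lean on these libraries where they do the work, as an engineer would, in place of code of your own. Each camera call takes 0.05 s, during which the arm holds its last target.

## Task

One of the two big ribbed knobs on the grey test panel is standing proud: its tongue is riding on top of the keyed seat instead of in the groove. Turn it on its shaft, pressing only lightly, until it lines up with the white ticks and drops fully home like its neighbour, then let go of it. Leave the neighbouring knob as it is.

Things in the scene. Friction and masses are not known exactly. Their poses are not given: they have to be found in the camera images.
- knob_mid (a point): The proud knob: ribbed black plastic, 44 mm across, 48 high, loose, 60 g. A tongue 38 x 10 mm, 10 high, crosses its underside; a bore 18 mm wide, 30 deep from the tongue's foot, fits loosely on the shaft. Point: on the axis, half-way up; x along the tongue and the white line on top. It stands on its boss, point 98 mm above the counter (home: 88), 43 to 90 degrees out of line, either way.
- other_knob_mid (a point): The neighbouring knob, of the same kind and size, already home in its seat with its white line on the ticks, so 10 mm lower than the proud one. Point: on its axis, half-way up (88 mm above the counter), x along its tongue.
- panel: The fixed grey steel test panel, 200 (x) x 300 (y) x 60 mm high, origin at the centre of its underside, z up. Its seats stand on top, 30 mm towards -x and 65 mm either side (y) of its middle; their grooves run along its x. A knob's tongue fits either way round. Stray parts under 20 mm high lie along its +x edge, 50 mm or more from the seats' axes.
- seat_left (a point): The panel's +y seat, under either knob: a round steel boss 44 mm across, 14 high, with a groove 19 wide, 10 deep across it along x, and in the middle an 8 mm shaft rising 10 mm above the boss. Point: on the shaft axis, level with the boss's top, 74 mm above the counter. White ticks on the panel mark both ends of the groove.
- seat_right (a point): The panel's -y seat, the same as the other, 130 mm from it. Point: on the shaft axis, level with the boss's top, 74 mm above the counter; x along the groove.
Things that resemble listed ones, but are neither listed nor needed, are in the scene too. Leave any red look-alike of the part that bears knob_mid alone.

How it is judged:
By the outcome, as a careful person would: the job done as asked, in the order asked, and still so for the second after the job is handed in, with the robot touching nothing.
It also fails if it takes over 29 s, if anything falls off the work surface, if the arm or the gripper's body presses on something with over 40 N, if the wrist force passes 120 N, or if a joint passes its speed limit or range.

## Working session

There is one attempt and no reset: what is moved stays moved. The work goes in short steps, Python scripts to look and compute and a shell command to move; the robot and the scene stay as the last step left them, time stands still between calls to the robot, and variables do not carry over. Pictures are saved under pics/ and viewed, and the job is handed in when it is done.

```bash
mkdir -p pics; ls; python3 - <<'E'
from bench import r, imaging
import cv2, numpy as np
print(r.sense())
for n in("scene","top"):
    im=imaging.snapshot(n); cv2.imwrite(f"pics/{n}0.png",im[:,:,::-1])
    c=imaging.camera_info(n); print(n,c)
E
```

```text
pics
{'time': 0.0, 'joint_pos': array([-8.01222714e+01,  7.51551012e+00,  8.53302450e+01, -4.45909180e-04,
        8.72623022e+01, -4.89165655e+00]), 'qd': array([-0.04739369,  0.01348846, -0.05362096, -0.03461262, -0.03180194,
       -0.0239336 ]), 'joint_efforts': array([-6.94971914e-04, -5.69380939e+01, -5.00566721e+01, -4.10541579e-04,
        1.44382918e-02,  1.96511974e-05]), 'tool_pos': array([ 152.89374971, -579.61132835,  230.23099746]), 'tcp_rot': array([-1.79892298e+02, -8.77050448e-03,  1.47693986e+01]), 'ft_force': array([ 0.67161089,  0.19844595, -0.08903146]), 'wrist_torque': array([-0.02281976, -0.02048281, -0.02499839]), 'finger_gap': 85.31373593720708}
scene {'camera_matrix': array([[483.79612112,   0.        , 322.50569933],
       [  0.        , 483.79612112, 200.36945445],
       [  0.        ,   0.        ,   1.        ]]), 'k1': -0.11332973939061702, 'R': array([[-0.37763633,  0.92595264, -0.00158435],
       [ 0.53693783,  0.21758765, -0.81507876],
       [-0.75437959, -0.30865405, -0.57934801]]), 't': array([ 146.7970891 , -216.80506567, 1111.12788431])}
top {'camera_matrix': array([[511.67680927,   0.        , 322.81770984],
       [  0.        , 511.67680927, 207.12913435],
       [  0.        ,   0.        ,   1.        ]]), 'k1': -0.07176682724887529, 'R': array([[-0.02323228, -0.99960803,  0.0156219 ],
       [-0.98089812,  0.01977318, -0.1935146 ],
       [ 0.19312985, -0.01981928, -0.98097301]]), 't': array([ 57.62484743, 526.25861594, 727.97886789])}
```

View pics/scene0.png

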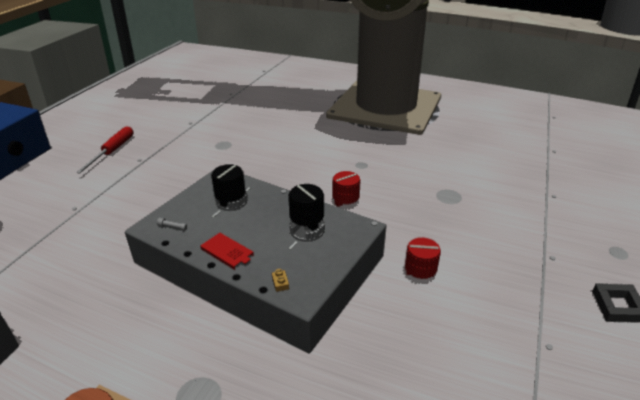

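View pics/top0.png

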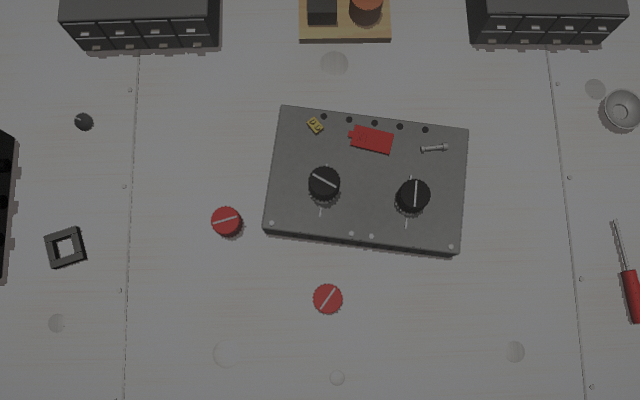

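Candidates: black knobs at top (324,184), which sits off its ticks, and (413,196), which is in line with them. Red look-alikes are at (226,221) and (328,298). I choose (324,184) and will check it in a crop and measure.

```bash
cat > h.py <<'E'
import numpy as np, cv2
from bench import r, imaging
from scipy.optimize import least_squares
def proj(n,X):
    c=imaging.camera_info(n);p=np.atleast_2d(X)@c["R"].T+c["t"];s=p[:,:2]/p[:,2:]
    s=s*(1+c["k1"]*(s**2).sum(1,keepdims=True));K=c["camera_matrix"]
    return s*[K[0,0],K[1,1]]+K[:2,2]
def ray(n,uv,z):
    f=lambda x:(proj(n,[x[0],x[1],z])[0]-uv)
    return least_squares(f,[500,0],x_scale=100).x
def crop(n,im,u,v,h,f,name):
    a=im[v-h:v+h,u-int(h*1.3):u+int(h*1.3),::-1]
    a=cv2.convertScaleAbs(a,alpha=1.6,beta=20)
    cv2.imwrite("pics/"+name,cv2.resize(a,None,fx=f,fy=f,interpolation=cv2.INTER_CUBIC))
E
python3 - <<'E'
from h import *
t=cv2.imread("pics/top0.png")[:,:,::-1]; s=cv2.imread("pics/scene0.png")[:,:,::-1]
crop("top",t,367,190,50,6,"tc.png"); crop("scene",s,268,205,50,6,"sc.png")
E
```

```text
(no output)
```

View pics/tc.png

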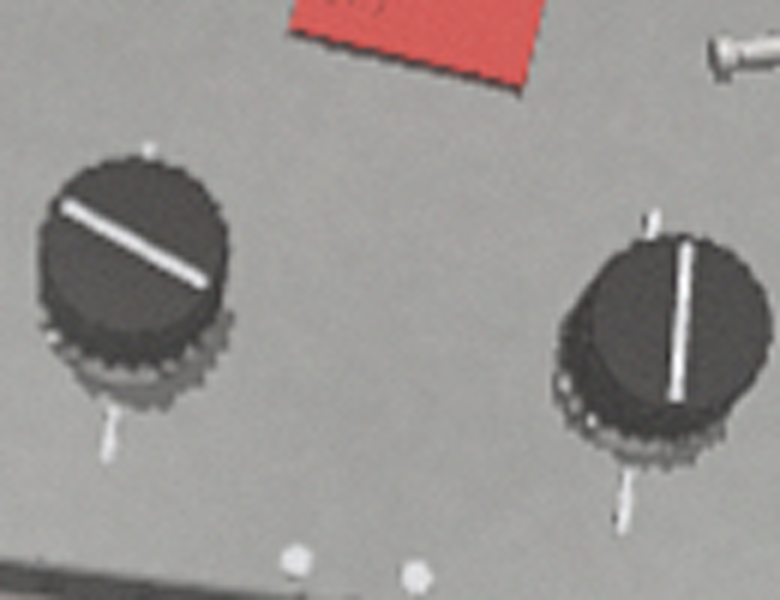

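View pics/sc.png

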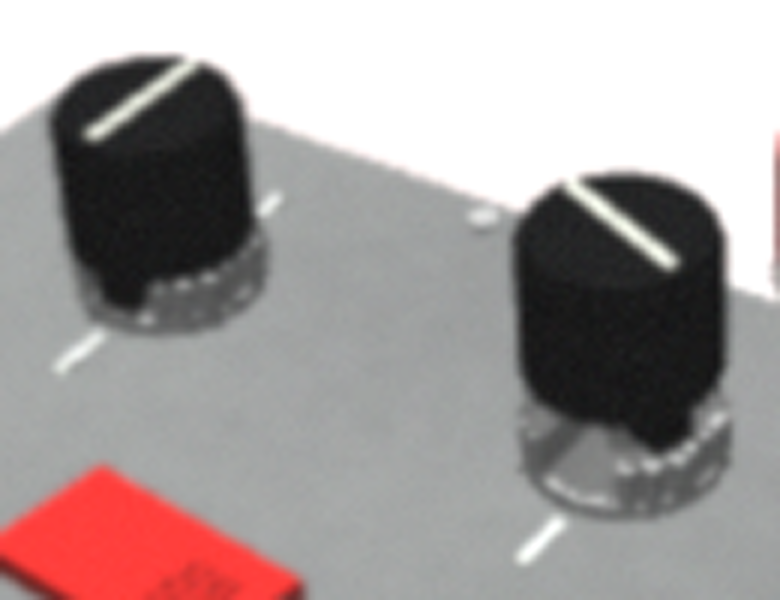

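```bash
python3 - <<'E'
from h import *
def T(x,y,z): return ray("top",np.array([(x+.5)/6-.5+302,(y+.5)/6-.5+140]),z)
def S(x,y,z): return ray("scene",np.array([(x+.5)/6-.5+203,(y+.5)/6-.5+155]),z)
def rep(l,a,b): d=a-b; print(l,((a+b)/2).round(1),round(np.hypot(*d),1),round(np.degrees(np.arctan2(d[1],d[0])),1))
rep("proud T",T(65,205,122),T(207,283,122)); rep("proud S",S(678,263,122),S(572,183,122))
rep("home T",T(688,243,112),T(676,402,112)); rep("home S",S(90,135,112),S(195,63,112))
rep("tickL T",T(149,148,60),T(106,461,60)); rep("tickR T",T(656,209,60),T(622,533,60))
rep("tickR S",S(57,371,60),S(281,197,60))
for u,v in[(281,106),(468,128),(460,254),(263,231)]: print(ray("top",np.array([u,v]),60).round())
print(r.sense()['time'])
E
```

```text
proud T [551.6  44.8] 37.9 59.3
proud S [550.4  44.4] 37.8 59.9
home T [532.7 -83.9] 38.7 -7.6
home S [532.3 -85.9] 37.0 -9.6
tickL T [551.9  45.7] 81.8 -9.0
tickR T [532.3 -83.1] 84.4 -9.1
tickR S [531.8 -84.6] 84.6 -8.8
[689. 108.]
[ 648. -185.]
[ 450. -157.]
[491. 136.]
0.1
```

```bash
cat >> h.py <<'E'
from scipy.spatial.transform import Rotation as Ro
def need(target):
    s=r.sense(); R=Ro.from_euler('xyz',s['tcp_rot'],degrees=True)
    print("t",s['time'],"pos",s['tool_pos'].round(1),"rot",s['tcp_rot'].round(1),"j",s['joint_pos'].round(0),"F",s['ft_force'].round(1),"gap",round(s['finger_gap'],1))
    print("shift cm",(R.inv().apply(np.array(target)-s['tool_pos'])/10).round(2))
E
python3 -c "
from h import *
need([551.3,44.8,190])"
```

```text
t 0.1 pos [ 152.9 -579.7  230.3] rot [-179.9   -0.    14.8] j [-80.   8.  85.  -0.  87.  -5.] F [ 0.5 -0.1 -0.5] gap 85.3
shift cm [ 54.44 -50.22   4.12]
```

```bash
python3 -m creep '54.4 -50.2 4 0 0 -85 8.5;54.4 -50.2 4 0 0 -85 8.5;54.4 -50.2 4 0 0 -85 8.5;54.4 -50.2 4 0 0 -85 8.5;54.4 -50.2 4 0 0 -85 8.5;54.4 -50.2 4 0 0 -85 8.5;54.4 -50.2 4 0 0 -85 8.5;54.4 -50.2 4 0 0 -85 8.5;54.4 -50.2 4 0 0 -85 8.5;54.4 -50.2 4 0 0 -85 8.5;54.4 -50.2 4 0 0 -85 8.5;54.4 -50.2 4 0 0 -85 8.5;54.4 -50.2 4 0 0 -85 8.5;54.4 -50.2 4 0 0 -85 8.5;54.4 -50.2 4 0 0 -85 8.5;54.4 -50.2 4 0 0 -85 8.5;54.4 -50.2 4 0 0 -85 8.5;54.4 -50.2 4 0 0 -85 8.5;54.4 -50.2 4 0 0 -85 8.5;54.4 -50.2 4 0 0 -85 8.5' 20; python3 -c "
from h import *
need([551.3,44.8,89])"
```

```text
time: 2.1
tool_pos: [550.7, 43.4, 191.6]
tcp_rot: [180.0, -0.1, 99.7]
ft_force: [-0.4, -0.3, -0.0]
finger_gap: 85.3
t 2.1 pos [550.7  43.4 191.6] rot [ 1.80e+02 -1.00e-01  9.97e+01] j [ -1.   1.  96.   0.  83. -11.] F [-0.4 -0.3 -0. ] gap 85.3
shift cm [ 0.11  0.07 10.26]
```

```bash
python3 -m creep '0.1 0.1 4 0 0 0 8.5;0.1 0.1 7 0 0 0 8.5;0.1 0.1 9 0 0 0 8.5;0.1 0.1 10.6 0 0 0 8.5;0.1 0.1 10.6 0 0 0 8.5;0.1 0.1 10.6 0 0 0 8.5'; python3 - <<'E'
from h import *
need([551.3,44.8,85])
crop("s",imaging.snapshot("scene"),310,205,70,4,"a.png")
E
```

```text
time: 2.7
tool_pos: [551.9, 44.4, 86.2]
tcp_rot: [179.9, -0.1, 99.6]
ft_force: [0.2, 0.3, -0.2]
finger_gap: 85.2
t 2.7 pos [551.9  44.4  86.2] rot [ 1.799e+02 -1.000e-01  9.960e+01] j [ -1.   7. 101.   0.  72. -10.] F [ 0.2  0.3 -0.2] gap 85.2
shift cm [ 0.05 -0.05  0.12]
```

View pics/a.png

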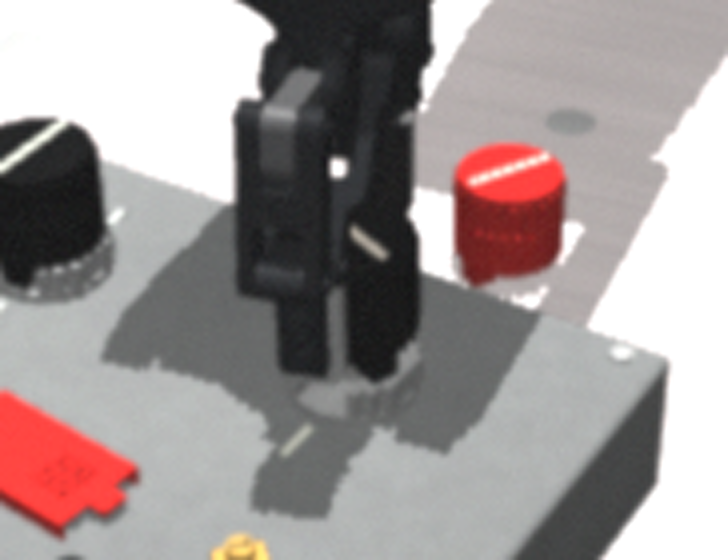

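The fingers straddle the proud knob (crop ~(370,290)), with its white line visible between them. Now I close at 20 N.

```bash
python3 -m creep '0 0 0 0 0 0 3.5;0 0 0 0 0 0 3.5;0 0 0 0 0 0 3.5;0 0 0 0 0 0 3.5;0 0 0 0 0 0 3.5;0 0 0 0 0 0 3.5;0 0 0 0 0 0 3.5;0 0 0 0 0 0 3.5' 20; python3 - <<'E'
from h import *
need([551.3,44.8,85])
im=imaging.snapshot("top")
crop("t",im,340,190,70,4,"b.png")
E
```

```text
time: 3.55
tool_pos: [553.3, 44.6, 88.2]
tcp_rot: [179.8, -0.0, 99.7]
ft_force: [-1.4, 0.5, 5.9]
finger_gap: 43.1
t 3.55 pos [553.3  44.6  88.2] rot [179.8  -0.   99.7] j [ -1.   7. 101.   0.  72. -10.] F [-1.4  0.5  5.9] gap 43.1
shift cm [ 0.06 -0.19  0.31]
```

View pics/b.png

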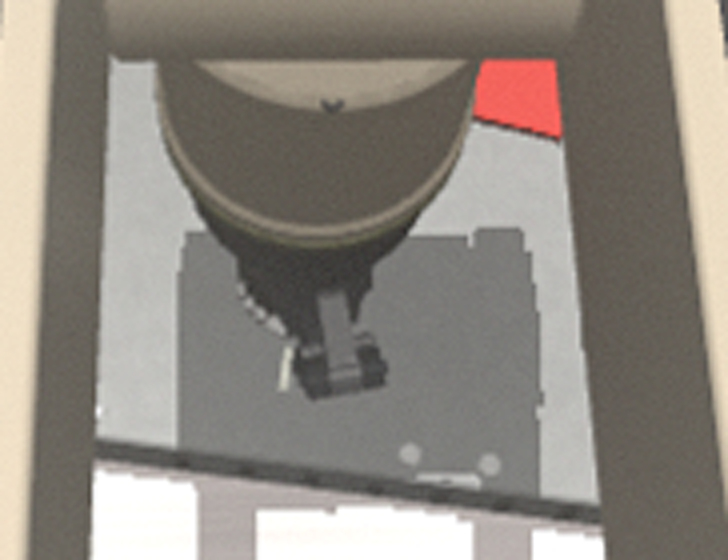

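```bash
python3 -m creep '0 0 0 0 0 4 3.5;0 0 0 0 0 8 3.5;0 0 0 0 0 12 3.5;0 0 0 0 0 16 3.5;0 0 0 0 0 20 3.5;0 0 0 0 0 24 3.5;0 0 0 0 0 28 3.5;0 0 0 0 0 32 3.5;0 0 0 0 0 36 3.5;0 0 0 0 0 40 3.5;0 0 0 0 0 44 3.5;0 0 0 0 0 48 3.5;0 0 0 0 0 50 3.5;0 0 0 0 0 50 3.5'; python3 - <<'E'
from h import *
need([551.3,44.8,85])
im=imaging.snapshot("scene")
crop("t",im,310,205,70,4,"c.png")
E
```

```text
time: 5.0
tool_pos: [553.2, 44.6, 88.1]
tcp_rot: [179.9, -0.2, 49.6]
ft_force: [0.5, -0.4, 0.5]
finger_gap: 43.3
t 5.0 pos [553.2  44.6  88.1] rot [179.9  -0.2  49.6] j [ -1.   7. 101.   0.  72.  40.] F [ 0.5 -0.4  0.5] gap 43.3
shift cm [-0.11 -0.16  0.31]
```

View pics/c.png

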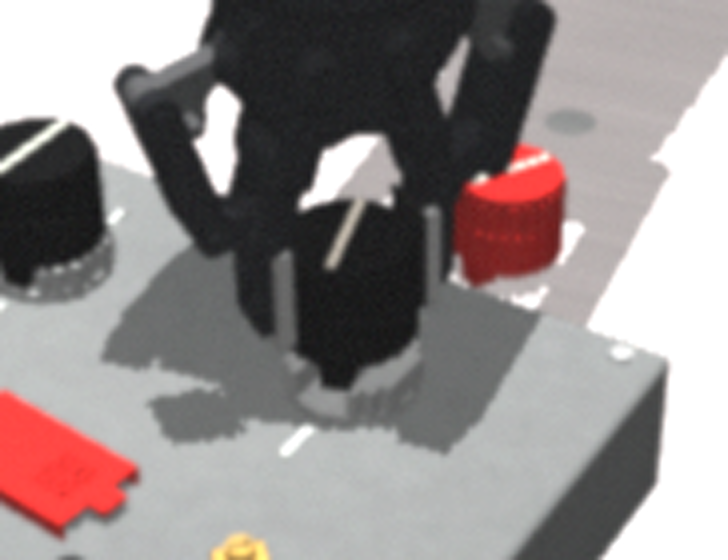

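```bash
python3 - <<'E'
from h import *
def S(x,y,z): return ray("scene",np.array([(x+.5)/4-.5+219,(y+.5)/4-.5+135]),z)
a,b=S(330,266,122),S(362,200,122); d=a-b
print((a+b)/2,np.hypot(*d),np.degrees(np.arctan2(d[1],d[0])))
E
```

```text
[553.18064573  43.7545455 ] 37.76515242794134 8.38544610012127
```

```bash
python3 -m creep '-0.02 -0.05 0 0 0 4 3.5;-0.05 -0.1 0 0 0 8 3.5;-0.06 -0.13 0 0 0 12 3.5;-0.06 -0.13 0.05 0 0 15 3.5;-0.06 -0.13 0.05 0 0 17.7 3.5;-0.06 -0.13 0.05 0 0 17.7 3.5;-0.06 -0.13 0.2 0 0 17.7 3.5;-0.06 -0.13 0.3 0 0 17.7 3.5;-0.06 -0.13 0.3 0 0 17.7 3.5'; python3 - <<'E'
from h import *
need([551.3,44.8,78])
im=imaging.snapshot("scene")
crop("t",im,310,205,70,4,"d.png")
E
```

```text
time: 5.95
tool_pos: [551.6, 45.0, 84.8]
tcp_rot: [180.0, -0.2, 32.1]
ft_force: [0.6, -0.3, -1.4]
finger_gap: 43.5
t 5.95 pos [551.6  45.   84.8] rot [180.   -0.2  32.1] j [ -1.   7. 102.   0.  71.  57.] F [ 0.6 -0.3 -1.4] gap 43.5
shift cm [-0.04 -0.    0.68]
```

View pics/d.png

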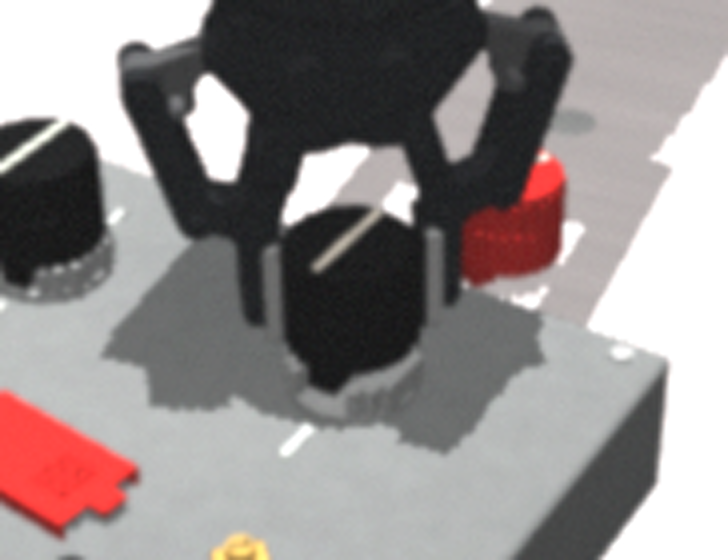

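Entering the groove with no resistance (line nearly parallel to the tick at crop (297,440)). I'll continue down.

```bash
python3 -m creep '0 0 0.15 0 0 0 3.5;0 0 0.3 0 0 0 3.5;0 0 0.45 0 0 0 3.5;0 0 0.6 0 0 0 3.5;0 0 0.7 0 0 0 3.5;0 0 0.8 0 0 0 3.5;0 0 0.8 0 0 0 3.5'; python3 - <<'E'
from h import *
need([551.3,44.8,78])
im=imaging.snapshot("scene")
crop("t",im,310,205,70,4,"e.png")
E
```

```text
time: 6.7
tool_pos: [552.1, 45.1, 78.1]
tcp_rot: [180.0, -0.3, 32.1]
ft_force: [-3.5, 0.3, 8.8]
finger_gap: 43.1
t 6.7 pos [552.1  45.1  78.1] rot [180.   -0.3  32.1] j [ -1.   7. 102.   0.  70.  57.] F [-3.5  0.3  8.8] gap 43.1
shift cm [-0.09 -0.02  0.01]
```

View pics/e.png

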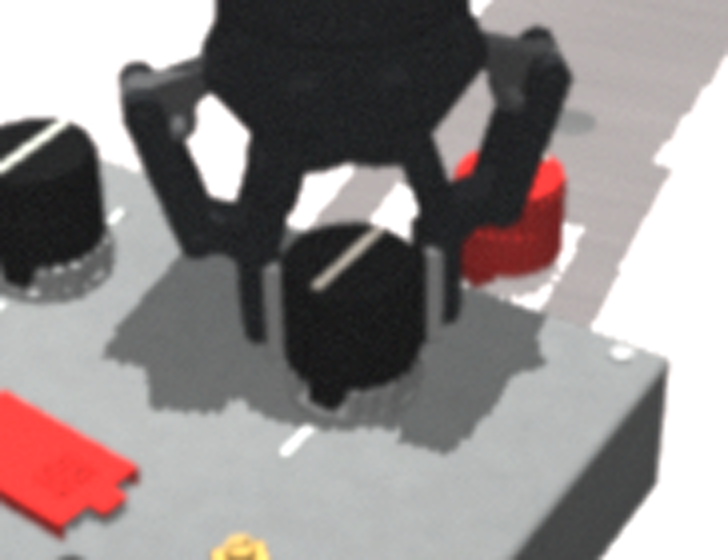

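```bash
python3 - <<'E'
from h import *
def S(x,y,z): return ray("scene",np.array([(x+.5)/4-.5+219,(y+.5)/4-.5+135]),z)
a,b=S(315,288,112),S(379,231,112); d=a-b
print((a+b)/2,np.hypot(*d),np.degrees(np.arctan2(d[1],d[0])))
E
python3 -m creep '0 0 -0.1 0 0 0 4.8;0 0 -0.1 0 0 0 5.2;0 0 -0.1 0 0 0 5.8;0 0 -0.1 0 0 0 6;0 0 -0.1 0 0 0 6;0 0 -0.1 0 0 0 6'
python3 - <<'E'
from h import *
need([551.3,44.8,78])
im=imaging.snapshot("scene")
crop("t",im,310,205,70,4,"f.png")
E
```

```text
[553.51964511  44.1016739 ] 36.85969705189974 -9.65679790977567
time: 7.35
tool_pos: [552.0, 45.1, 79.0]
tcp_rot: [180.0, -0.2, 32.1]
ft_force: [-0.3, -0.6, 0.7]
finger_gap: 59.9
t 7.35 pos [552.   45.1  79. ] rot [180.   -0.2  32.1] j [ -1.   7. 102.   0.  71.  57.] F [-0.3 -0.6  0.7] gap 59.9
shift cm [-0.08 -0.01  0.1 ]
```

View pics/f.png

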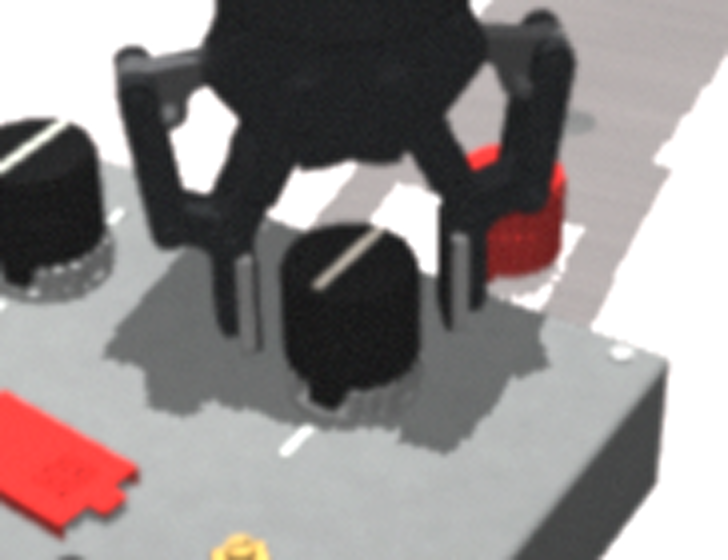

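Aligned (−9.7° against −8.9°) and released, with both fingers clear of it. Now I retract up, then back toward the base side, so both cameras can see.

```bash
python3 -m creep '0 0 -2 0 0 0 6;0 0 -5 0 0 0 6;0 0 -9 0 0 0 6;0 0 -13 0 0 0 6;0 0 -13 0 0 0 6' >/dev/null; python3 -c "
from h import *
need([420,-380,230])"
```

```text
t 7.9 pos [555.2  44.8 216.5] rot [179.6  -0.8  32.1] j [-1.  0. 94.  0. 85. 57.] F [0.9 0.7 0.6] gap 60.2
shift cm [-33.99  28.84  -1.62]
```

```bash
python3 -m creep '-34 28.8 -1.6 0 0 0 6;-34 28.8 -1.6 0 0 0 6;-34 28.8 -1.6 0 0 0 6;-34 28.8 -1.6 0 0 0 6;-34 28.8 -1.6 0 0 0 6;-34 28.8 -1.6 0 0 0 6;-34 28.8 -1.6 0 0 0 6;-34 28.8 -1.6 0 0 0 6;-34 28.8 -1.6 0 0 0 6;-34 28.8 -1.6 0 0 0 6;-34 28.8 -1.6 0 0 0 6;-34 28.8 -1.6 0 0 0 6'; python3 - <<'E'
from h import *
crop("t",imaging.snapshot("top"),367,190,50,6,"tg.png"); crop("s",imaging.snapshot("scene"),268,205,50,6,"sg.png")
E
```

```text
time: 9.1
tool_pos: [419.8, -378.9, 229.3]
tcp_rot: [179.7, -0.8, 32.1]
ft_force: [-0.2, -0.3, 0.5]
finger_gap: 59.8
```

View pics/tg.png

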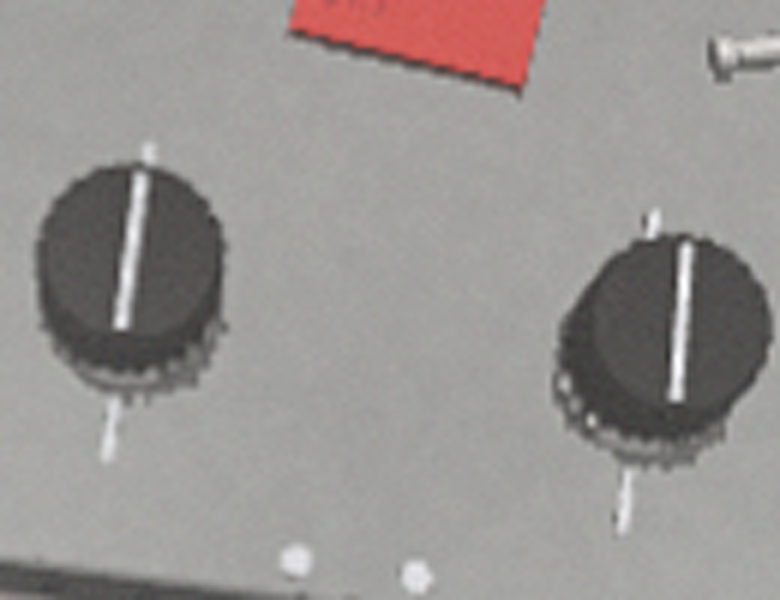

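View pics/sg.png

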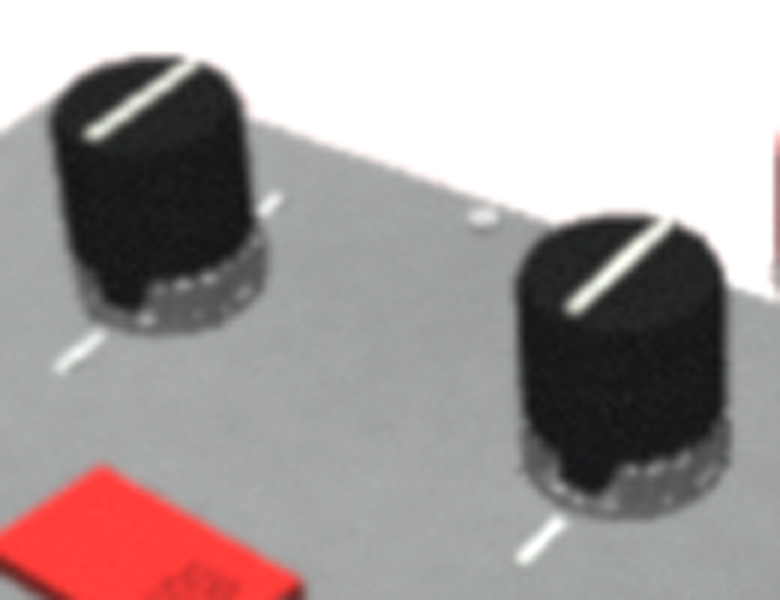

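The knob's line now lies on its ticks (top crop (134,250)), the tongue is in the groove, and the neighbour is pixel-identical to before. One last numeric check, then I hand in.

```bash
python3 - <<'E'
from h import *
def T(x,y,z): return ray("top",np.array([(x+.5)/6-.5+302,(y+.5)/6-.5+140]),z)
def S(x,y,z): return ray("scene",np.array([(x+.5)/6-.5+203,(y+.5)/6-.5+155]),z)
for a,b in((T(147,173,112),T(121,328,112)),(S(572,310,112),S(668,225,112))):
    d=a-b; print((a+b)/2,np.hypot(*d),np.degrees(np.arctan2(d[1],d[0])))
print(r.sense()['time'], r.hand_in())
E
```

```text
[552.63309701  44.98177664] 38.174272113913744 -10.601790708351436
[552.59188722  44.44451628] 36.78187878967483 -9.82585934444062
the job is handed in; nothing more can be done
9.2 None
```

The proud knob on the +y seat is now fully home, and I handed the job in at 9.2 s of the 29 s allowed. I gripped it at 20 N, turned it about 68° clockwise seen from above, lowered it 10 mm into the groove, let go and moved the arm away.

- **Seating:** It went in without resistance until it bottomed out at about 9 N. After release, both cameras agree on its position to within 1 mm when its top is taken at the home height.
- **Alignment:** Its white line reads −10.6° (top) and −9.8° (scene). The ticks read −9.0° on its own seat, and −9.1° (top) and −8.8° (scene) on the neighbour's. So it is about 1° to 2° off, which is about the scatter of the measurements: the neighbour's own line read −7.6° and −9.6°.
- **Neighbour:** The neighbouring knob looks the same before and after. The red look-alikes and stray parts were not touched.

No check failed.

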